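Set out the reagents for a titration

ROBOT

A 6-joint arm with a two-finger parallel gripper is mounted at the origin on a cart in front of the work surface, level with it; the furniture and walls round the work are solid. World frame = base frame: x ahead of the robot, y to its left, z up, the work surface at z = 0. Lengths are in m, angles in rad, forces in N, time in s.
With the tool pointing down it reaches from about 0.425 to 0.95 m from the base axis. Payload 14.7 kg.
Tool frame: the origin (TCP) lies between the finger pads; the fingertips stand 8 mm ahead of it and the grasp point (between the pads) lies 11 mm behind it; z points along the fingers, y is the line along which they close (so a half turn about z gives the same grasp; the last joint's range is limited). The gripper opens to 85 mm and grips with 20 to 120 N. Pads are 22 mm wide; open, the fingers measure 114 mm over their backs; the gripper's body (76 mm by 85 mm) begins 54 mm behind the grasp point. The pads swing forward as they close: fully open they stand 13 mm farther back than shut.
Start: joints at [-1.161, 0.48, 1.596, -0, 1.065, -0.047], TCP at [0.287, -0.583, 0.239] pointing down, gripper open.
Joint ranges: [-2.75, 2.75], [-0.82, 2.05], [0.23, 2.67], [-1.56, 4.7], [0.09, 2.69], [-2.92, 2.92]. Speed limits (rad/s): [1.89, 1.89, 2.39, 3.01, 3.01, 3.01].

INTERFACE

Orientations are given as a rotation vector (axis times angle).
In Python, from rig import monitor, capture, get_calibration, workorder gives the robot as it stands.
- The arm moves only by the tool servo_tool, never from a script. Its argument "increments" is a list of rows, each an object with "delta_pos": the shift along the tool's x, y, z scaled (see below), a list of three; "turn": the turn, a rotation vector about the tool's x, y, z scaled (see below), a list of three. A call has 1 to 8 rows; each row shifts and turns the commanded pose from where the row before left it, along the tool's axes as they then stand; what a row does not reach is not made up. The controller multiplies each number of a shift by 0.025 m and each number of a turn by 0.1 rad. A row lasts 1/12 s, in which the tool goes at most 41.7 mm and 7.16 degrees, less where a joint would pass 70% of its speed; a pose out of reach is approached as far as the arm can. A call with a number of a shift or a turn outside -1 to 1 is refused whole. A call with a gripper value outside its range is refused whole. "fingers" is the opening, from -1 (shut) to 1 (fully open), set as the call begins (left out, the last holds). The fingers move at their own pace and stop on an object; the grip force is fixed at half the most. Time passes only in rows, so rows that do not move let the fingers close. It gives the time, the measured TCP pose, the force, the opening and the grip force at its end, in the units of the state.
- monitor.get_obs(): the state, without advancing time (a new reading comes with each control period).
- capture(name): name is "scene" or "top"; returns the picture (384x512x3 uint8, blue, green, red); there is no depth.
- get_calibration(name): a dict with "fx", "fy", "cx", "cy" (pixels), "dist_coeffs" ([k1, k2, p1, p2, k3] as OpenCV has them; the pictures are not rectified), "position" and "orientation" of the camera in the world. Camera axes: x right, y down, z forward; pixel columns grow to the right and rows downward; lengths in m; the calibration is good to about 2 mm. A picture is of the moment at which its call begins. get_calibration takes no time and is no camera call.
- workorder.sign_off(): hands the job in; it is judged then, once.
The state is a dict: "clock": time; "joint_pos": joint angles; "dq": joint speeds; "effort": joint torques, N m; "position": TCP position; "eef_rot": TCP orientation; "wrist_force": force on the tool from outside, world axes, zero at the start; "wrist_torque": the same for the moment, N m; "finger_gap": finger opening in m; "grasp_force": force on a finger pad.
Only numpy, scipy, OpenCV 4.12 (cv2) and the standard library are available. Lean on these libraries where they do the work, as an engineer would, in place of code of your own. Each camera call takes 0.05 s, during which the arm holds its last target. There are 200 camera calls.

TASK

Set out the bench for the next titration: on the blue tray, stand the blue-capped amber bottle on the left seat as you see it from the robot, the black-capped amber bottle on the right seat, and the white red-capped bottle on the seat between them. Stand the bead jar on the white coaster and lay the orange rubber stopper, wide end up, on top of the jar's lid, everything centred and upright. Tip nothing over and leave the timer, the beaker and the wash bottle where they are.

Things in the scene. Friction and masses are not known exactly. Their poses are not given: they have to be found in the camera images.
- solvent_bottle: amber glass bottle with BLUE cap (solvent), round, 56 mm diameter, 118 mm tall; straight body from the bench up to about 70 mm, above it shoulder and narrower cap; origin at the centre of its underside, z up; stands upright at the start
- standard_bottle: amber glass bottle with BLACK cap (standard), round, 49 mm diameter, 96 mm tall; straight body up to about 60 mm; origin at the centre of its underside, z up; stands upright at the start
- buffer_bottle: small white plastic bottle with RED cap (buffer), round, 45 mm diameter, 82 mm tall; straight body up to about 50 mm; origin at the centre of its underside, z up; stands upright at the start
- bead_jar: clear jar of drying beads with flat white lid, round, 52 mm diameter over its whole height of 76 mm; the lid does not come off; origin at the centre of its underside, z up; stands upright at the start
- rubber_stopper: orange rubber stopper, round, slightly tapered: 31 mm diameter at the top, 27 mm below, 20 mm tall; origin at the centre of its underside, z up; stands upright at the start, wide end up
- blue_tray: blue flat spill tray, 246 x 92 mm, fixed to the bench; floor 5 mm above the bench, lip 7 mm above the bench. Three grey round seats (62 mm, black outline) in a row: centres at y = +0.078 (left), 0 (middle), -0.078 (right) m along the tray's own y axis, at x = 0. Origin at the centre of its underside; y runs along the row to the left as seen from the robot, x away from the robot, z up
- white_coaster: white round coaster, 92 mm diameter, 5 mm thick, flat top with one grey round seat (62 mm) at its centre, fixed to the bench; origin at the centre of its underside, z up
- timer: white bench timer lying flat, 66 x 62 x 18 mm; bystander, leave it alone; origin at the centre of its underside
- beaker: empty glass beaker, 44 mm diameter, 58 mm tall; bystander, leave it alone; origin at the centre of its underside
- wash_bottle: white wash bottle with blue cap and bent spout, 67 x 96 mm, 174 mm tall; bystander, leave it alone; origin under its middle, at the underside
There are look-alikes about, which are no part of the job. Several things have the shape of the rubber_stopper; the one meant has the colours described above. What is shaped like the solvent_bottle but purple is not meant.

How it is judged:
At the end, for the whole second after the job is handed in: Blue-capped bottle on the left, red-capped on the middle, black-capped on the right tray seat (each within 12 mm along both tray axes), jar within 12 mm of the coaster's centre, stopper on its lid within 12 mm of the jar's axis; all upright within 0.15 rad, at rest, released (x of solvent_bottle in the frame of blue_tray between -0.012 and 0.012 m and y of solvent_bottle in the frame of blue_tray between 0.066 and 0.09 m and z of solvent_bottle in the frame of blue_tray between 0.001 and 0.009 m and x of buffer_bottle in the frame of blue_tray between -0.012 and 0.012 m and y of buffer_bottle in the frame of blue_tray between -0.012 and 0.012 m and z of buffer_bottle in the frame of blue_tray between 0.001 and 0.009 m and x of standard_bottle in the frame of blue_tray between -0.012 and 0.012 m and y of standard_bottle in the frame of blue_tray between -0.09 and -0.066 m and z of standard_bottle in the frame of blue_tray between 0.001 and 0.009 m and horizontal distance between bead_jar and white_coaster below 0.012 m and z of bead_jar in the frame of white_coaster between 0.001 and 0.009 m and horizontal distance between rubber_stopper and bead_jar below 0.012 m and z of rubber_stopper in the frame of bead_jar between 0.07 and 0.082 m and angle between each of solvent_bottle, standard_bottle, buffer_bottle, bead_jar, rubber_stopper's own z axis and vertical below 0.15 rad and linear speed of each of solvent_bottle, standard_bottle, buffer_bottle, bead_jar, rubber_stopper below 0.02 m/s); the robot touches nothing.
It fails at once if the bench timer is pushed more than 30 mm or knocked over (distance of timer from where it was at the start of the episode above 0.03 m or angle between timer's own z axis and vertical above 0.5 rad).
It fails at once if the glass beaker is pushed more than 30 mm or knocked over (distance of beaker from where it was at the start of the episode above 0.03 m or angle between beaker's own z axis and vertical above 0.5 rad).
It fails at once if the wash bottle is pushed more than 30 mm or knocked over (distance of wash_bottle from where it was at the start of the episode above 0.03 m or angle between wash_bottle's own z axis and vertical above 0.5 rad).
It fails at once if a bottle or the jar is tipped over (more than 0.7 rad) (angle between any of solvent_bottle, standard_bottle, buffer_bottle, bead_jar's own z axis and vertical above 0.7 rad).
It also fails if it takes over 118 s, if anything falls off the work surface, if the arm or the gripper's body presses on something with over 40 N, if the wrist force passes 120 N, or if a joint passes its speed limit or range.

## Working session

There is one attempt and no reset: what is moved stays moved. The work goes in short steps, Python scripts to look and compute and a tool call to move; the robot and the scene stay as the last step left them, time stands still between calls to the robot, and variables do not carry over. Pictures are saved under pics/ and viewed, at most 14 in all, crops included, and the job is handed in when it is done.

Besides the shell and the picture viewer there is one more tool, called after ">>>" as a command line: name --argument value ..., lists and objects as JSON in quotes. servo_tool: Moves the arm, as the interface text tells. Its arguments: {"type":"object","properties":{"increments":{"type":"array"},"fingers":{"type":"number"}},"required":["increments"]}

```bash
ls; mkdir -p pics
python3 - <<'E'
from rig import monitor, capture, get_calibration
import cv2
for n in("scene","top"):
    cv2.imwrite(f"pics/{n}0.png",cv2.resize(capture(n),(800,600)))
    print(n,get_calibration(n))
print(monitor.get_obs())
E
```

```text
pics
scene {'fx': 409.63526554684483, 'fy': 409.63526554684483, 'cx': 257.69587610031397, 'cy': 191.66081861198361, 'dist_coeffs': array([0.0388805, 0.       , 0.       , 0.       , 0.       ]), 'position': array([-0.41347864, -0.55586004,  0.50655705]), 'orientation': array([-1.76610832,  1.09930838, -0.6965526 ])}
top {'fx': 376.8710500048698, 'fy': 376.8710500048698, 'cx': 255.95304971567643, 'cy': 197.90672685906736, 'dist_coeffs': array([-0.08609034,  0.        ,  0.        ,  0.        ,  0.        ]), 'position': array([ 0.46247743, -0.10605877,  1.07449087]), 'orientation': array([-2.18510927,  2.17820528, -0.06791638])}
{'clock': 0.1, 'joint_pos': array([-1.16060797e+00,  4.80788249e-01,  1.59680742e+00,  3.84755854e-05,
        1.06508883e+00, -4.66039847e-02]), 'dq': array([-2.31823610e-05,  4.20227951e-04, -2.26540260e-03, -1.30728288e-03,
       -2.65764249e-04, -3.91424543e-04]), 'effort': array([-1.58968564e-04, -9.52255940e+01, -4.31043184e+01, -9.33622118e-05,
        5.38666151e-03,  6.49176354e-05]), 'position': array([ 0.28658203, -0.58301665,  0.23872543]), 'eef_rot': array([-3.05896267e+00, -7.11032649e-01,  2.57997220e-04]), 'wrist_force': array([-0.69845976,  0.78734281, -0.47906788]), 'wrist_torque': array([ 0.02821005, -0.0025103 ,  0.02290594]), 'grasp_force': 0.0, 'finger_gap': 0.0853943784075949}
```

View pics/scene0.png

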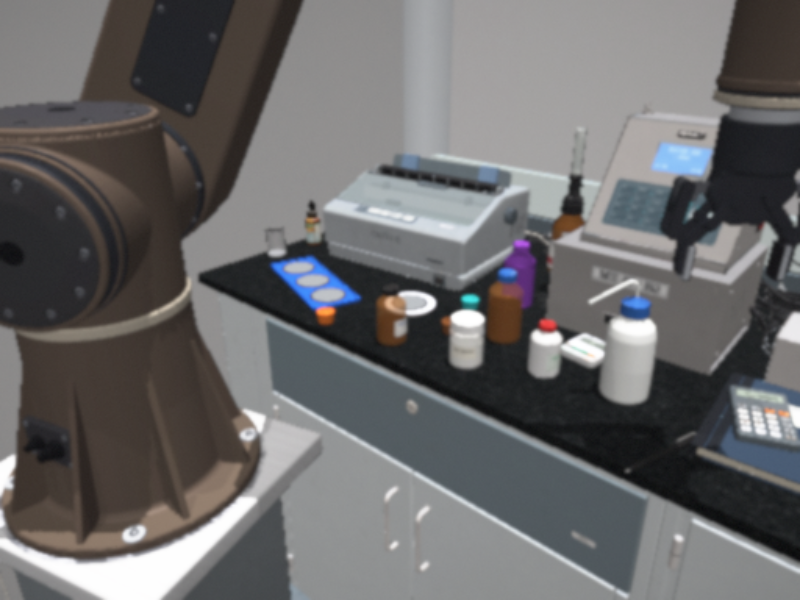

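View pics/top0.png

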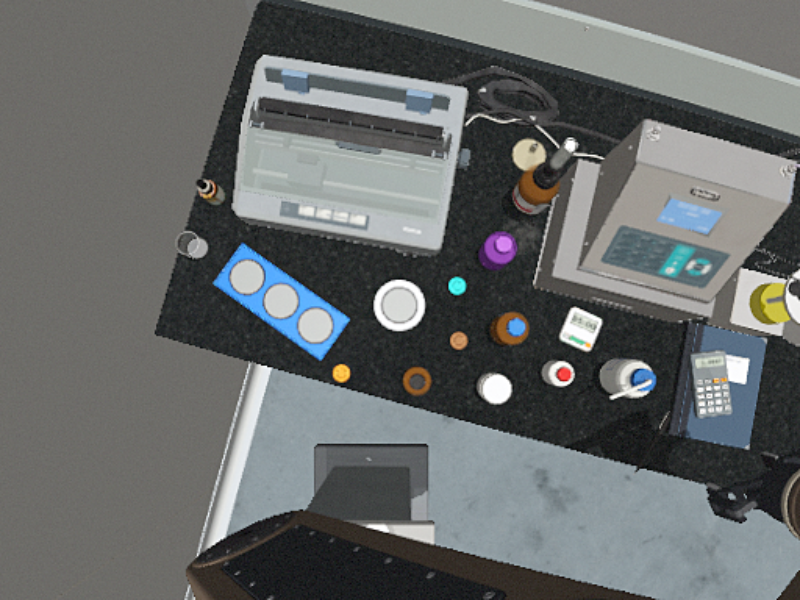

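The scene view shows the arm, the tray behind the jar and bottles, and the gripper out to the right. In the top view (800x600 pixels) I see:

- **Tray seats:** (247,277), (281,301), (315,325)
- **Coaster:** (399,305)
- **Orange stopper:** (341,373)
- **Black cap:** (417,381)
- **Jar:** (495,388)
- **Red cap:** (563,374)
- **Blue cap:** (516,327)
- **Timer:** (581,329)
- **Wash bottle:** (630,380)
- **Decoys:** purple bottle (500,248), teal stopper (457,286), brown stopper (458,340)

```bash
cat > h.py <<'E'
import numpy as np, cv2
from rig import monitor, capture, get_calibration
from scipy.spatial.transform import Rotation as R
def ray(n,px):
    c=get_calibration(n); K=np.array([[c['fx'],0,c['cx']],[0,c['fy'],c['cy']],[0,0,1]])
    u=cv2.undistortPoints(np.array([[px]],float),K,np.array(c['dist_coeffs'])).ravel()
    return np.array(c['position']), R.from_rotvec(c['orientation']).apply([u[0],u[1],1])
def onplane(n,px,z):
    o,d=ray(n,px); return (o+d*(z-o[2])/d[2])[:2]
def proj(n,p):
    c=get_calibration(n); r=R.from_rotvec(c['orientation']).inv(); K=np.array([[c['fx'],0,c['cx']],[0,c['fy'],c['cy']],[0,0,1]])
    return cv2.projectPoints(np.array([p],float),r.as_rotvec(),-r.apply(c['position']),K,np.array(c['dist_coeffs']))[0].ravel()
def blobs(img,f,near,rad=25,amin=15):
    "contour centres (minEnclosingCircle+moments) of mask f(hsv) near a pixel"
    hsv=cv2.cvtColor(img,cv2.COLOR_BGR2HSV).astype(int); m=f(hsv[...,0],hsv[...,1],hsv[...,2]).astype(np.uint8)
    w=np.zeros_like(m); cv2.circle(w,tuple(int(v) for v in near),rad,1,-1); m&=w
    cs=[c for c in cv2.findContours(m,cv2.RETR_EXTERNAL,cv2.CHAIN_APPROX_NONE)[0] if cv2.contourArea(c)>amin]
    return [(cv2.fitEllipse(c),cv2.contourArea(c)) for c in sorted(cs,key=cv2.contourArea,reverse=True)[:2]]
S=1/1.5625
E
cat > m.py <<'E'
from h import *
im=capture("top")
T={ # near(display px), mask, z of feature
'seatL':((247,277),lambda h,s,v:(s<60)&(v>100),.005,12),'seatM':((281,301),lambda h,s,v:(s<60)&(v>100),.005,12),'seatR':((315,325),lambda h,s,v:(s<60)&(v>100),.005,12),
'tray':((281,301),lambda h,s,v:(h>95)&(h<125)&(s>120),.006,52),
'coaster':((399,305),lambda h,s,v:(s<60)&(v>120),.005,20),
'stopper':((341,373),lambda h,s,v:(s>120)&(v>140),.02,12),
'blackcap':((417,381),lambda h,s,v:(v<75)&(s<140),.096,9),
'standardbody':((417,381),lambda h,s,v:(s>100)&(v>60),.07,14),
'jar':((495,388),lambda h,s,v:(s<60)&(v>150),.076,15),
'redcap':((563,374),lambda h,s,v:((h<8)|(h>172))&(s>130),.082,12),
'bluecap':((516,327),lambda h,s,v:(h>95)&(h<125)&(s>110),.118,14),
'timer':((581,329),lambda h,s,v:(v>150),.018,18),
'washcap':((644,380),lambda h,s,v:(h>95)&(h<125)&(s>110),.14,14),
'brown':((458,340),lambda h,s,v:(s>100)&(v>70),.02,12),
'teal':((457,286),lambda h,s,v:(s>100)&(v>70),.02,12),
'purple':((503,244),lambda h,s,v:(h>130)&(h<160)&(s>80),.118,16),
'beaker':((191,244),lambda h,s,v:(v>90),.03,14)}
for k,(p,f,z,r) in T.items():
    for e,a in blobs(im,f,(p[0]*S,p[1]*S),r): print(k,np.round(e[0],1),np.round(e[1],1),int(a),'->',np.round(onplane("top",e[0],z),4))
E
python3 m.py
python3 - <<'E'
from h import *
im=capture("top"); cv2.imwrite("pics/c1.png",cv2.resize(im[140:270,120:430],(800,335),interpolation=cv2.INTER_CUBIC))
E
```

```text
seatL [157.7 176.9] [21.  21.9] 359 -> [0.5978 0.186 ]
seatM [179.3 192.3] [21.5 21.9] 367 -> [0.5533 0.1222]
seatR [201.3 208. ] [21.8 22.2] 378 -> [0.5085 0.0582]
tray [180.1 192.8] [ 36.9 108.2] 2778 -> [0.5518 0.1198]
coaster [255.1 195. ] [32.3 32.4] 820 -> [ 0.5461 -0.0948]
stopper [218.  238.4] [10.5 11. ] 89 -> [0.4231 0.0081]
standardbody [266.5 243.5] [17.6 17.8] 245 -> [ 0.4122 -0.126 ]
jar [316.8 248.2] [18.3 19.9] 283 -> [ 0.4002 -0.2587]
redcap [360.4 239.2] [7.7 7.9] 46 -> [ 0.4241 -0.3734]
bluecap [329.9 209.2] [10.4 10.6] 84 -> [ 0.5017 -0.2862]
timer [371.2 210.2] [24.5 26. ] 472 -> [ 0.5031 -0.4224]
washcap [411.6 242.3] [12.8 15.8] 120 -> [ 0.4183 -0.4876]
brown [293.2 217.6] [11.  11.1] 94 -> [ 0.4819 -0.2018]
teal [292.3 182.5] [11.1 11.5] 98 -> [ 0.5805 -0.1994]
purple [318.6 159.4] [21.5 24.3] 403 -> [ 0.6295 -0.2588]
beaker [119.4 155.3] [19.4 24.8] 326 -> [0.6565 0.2917]
```

View pics/c1.png

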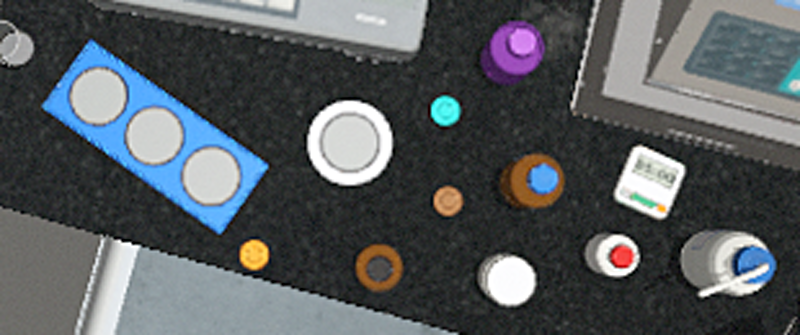

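The crop confirms the bright orange stopper at crop (254,254), the copper decoy at (448,201), and clear surroundings. I'll align the tool with the tray row (tool x = tray y, tool y = tray x), so one set of axes covers every move.

>>> servo_tool --increments '[{"delta_pos": [0,0,0],"turn": [0,0,-1]},{"delta_pos": [0,0,0],"turn": [0,0,-1]},{"delta_pos": [0,0,0],"turn": [0,0,-1]},{"delta_pos": [0,0,0],"turn": [0,0,-1]},{"delta_pos": [0,0,0],"turn": [0,0,-1]},{"delta_pos": [0,0,0],"turn": [0,0,-0.04]},{"delta_pos": [1,0,0],"turn": [0,0,0]},{"delta_pos": [1,0,0],"turn": [0,0,0]}]' --fingers 1

```text
clock: 0.87
position: [0.315, -0.5425, 0.239]
eef_rot: [-2.79, -1.444, 0.0]
wrist_force: [0.7, 0.6, 0.3]
finger_gap: 0.0852
grasp_force: 0.0
```

>>> servo_tool --increments '[{"delta_pos": [1,0,0],"turn": [0,0,0]},{"delta_pos": [1,0,0],"turn": [0,0,0]},{"delta_pos": [1,0,0],"turn": [0,0,0]},{"delta_pos": [1,0,0],"turn": [0,0,0]},{"delta_pos": [1,0,0],"turn": [0,0,0]},{"delta_pos": [1,0,0],"turn": [0,0,0]},{"delta_pos": [1,0,0],"turn": [0,0,0]},{"delta_pos": [0.5,-0.3,0],"turn": [0,0,0]}]'

```text
clock: 1.53
position: [0.4184, -0.3828, 0.2393]
eef_rot: [2.787, 1.448, 0.001]
wrist_force: [-0.2, -0.2, 0.1]
finger_gap: 0.0854
grasp_force: 0.0
```

>>> servo_tool --increments '[{"delta_pos": [0.52,0,0],"turn": [0,0,0]},{"delta_pos": [0,0,1],"turn": [0,0,0]},{"delta_pos": [0,0,1],"turn": [0,0,0]},{"delta_pos": [0,0,1],"turn": [0,0,0]},{"delta_pos": [0,0,1],"turn": [0,0,0]},{"delta_pos": [0,0,1],"turn": [0,0,0]},{"delta_pos": [0,0,0.8],"turn": [0,0,0]},{"delta_pos": [0,0,0],"turn": [0,0,0]}]'

```text
clock: 2.2
position: [0.4222, -0.3725, 0.0909]
eef_rot: [-2.783, -1.447, 0.003]
wrist_force: [-1.2, 0.9, -0.3]
finger_gap: 0.0855
grasp_force: 0.0
```

Run:
```python
from h import *
print(np.round(monitor.get_obs()['position'],4))
im=capture("scene"); u=proj("scene",[.424,-.373,.05]); print(u)
c=im[150:270,300:460]; t=capture("top"); v=proj("top",[.424,-.373,.08]); y,x=int(v[1]),int(v[0])
cv2.imwrite("pics/c2.png",np.hstack([cv2.resize(c,(480,360)),cv2.resize(t[y-60:y+60,x-50:x+50],(300,360))]))
```

```text
[ 0.4222 -0.3725  0.0909]
[347.80593582 217.89421587]
```

View pics/c2.png

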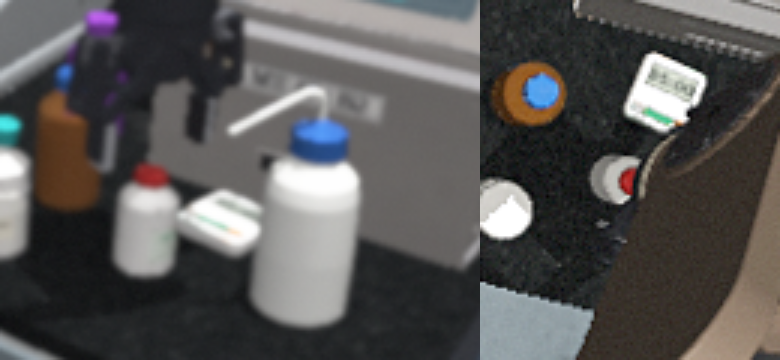

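The fingers (crop columns 103 and 200) straddle the red cap (150), clear of the wash bottle. Next I descend and grip.

>>> servo_tool --increments '[{"delta_pos": [0,0,0.8],"turn": [0,0,0]},{"delta_pos": [0,0,0.8],"turn": [0,0,0]},{"delta_pos": [0,0,0.6],"turn": [0,0,0]},{"delta_pos": [0,0,0.3],"turn": [0,0,0]},{"delta_pos": [0,0,0],"turn": [0,0,0]}]'

```text
clock: 2.72
position: [0.424, -0.3738, 0.0318]
eef_rot: [-2.786, -1.451, 0.0]
wrist_force: [-0.3, 0.9, -1.2]
finger_gap: 0.0856
grasp_force: 0.0
```

>>> servo_tool --increments '[{"delta_pos": [0,0,0],"turn": [0,0,0]},{"delta_pos": [0,0,0],"turn": [0,0,0]},{"delta_pos": [0,0,0],"turn": [0,0,0]},{"delta_pos": [0,0,0],"turn": [0,0,0]},{"delta_pos": [0,0,0],"turn": [0,0,0]},{"delta_pos": [0,0,0],"turn": [0,0,0]},{"delta_pos": [0,0,0],"turn": [0,0,0]},{"delta_pos": [0,0,0],"turn": [0,0,0]}]' --fingers -1

```text
clock: 3.38
position: [0.4245, -0.3742, 0.0331]
eef_rot: [2.785, 1.451, 0.001]
wrist_force: [-1.3, 1.4, 12.8]
finger_gap: 0.0434
grasp_force: 59.7
```

>>> servo_tool --increments '[{"delta_pos": [0,0,-0.5],"turn": [0,0,0]},{"delta_pos": [0,0,-1],"turn": [0,0,0]},{"delta_pos": [0,0,-1],"turn": [0,0,0]},{"delta_pos": [0,0,-1],"turn": [0,0,0]},{"delta_pos": [0,0,-1],"turn": [0,0,0]},{"delta_pos": [0,0,-1],"turn": [0,0,0]},{"delta_pos": [0,0,-1],"turn": [0,0,0]},{"delta_pos": [0,0,0],"turn": [0,0,0]}]'

```text
clock: 4.05
position: [0.4257, -0.3753, 0.2]
eef_rot: [2.78, 1.449, 0.004]
wrist_force: [0.6, -1.5, 0.6]
finger_gap: 0.0433
grasp_force: 61.4
```

>>> servo_tool --increments '[{"delta_pos": [0.5,-0.2,0],"turn": [0,0,0]},{"delta_pos": [0.9,-0.3,0],"turn": [0,0,0]},{"delta_pos": [1,-0.4,0],"turn": [0,0,0]},{"delta_pos": [1,-0.4,0],"turn": [0,0,0]},{"delta_pos": [1,-0.4,0],"turn": [0,0,0]},{"delta_pos": [1,-0.4,0],"turn": [0,0,0]},{"delta_pos": [1,-0.4,0],"turn": [0,0,0]},{"delta_pos": [1,-0.4,0],"turn": [0,0,0]}]'

```text
clock: 4.72
position: [0.47, -0.1784, 0.194]
eef_rot: [-2.785, -1.451, 0.001]
wrist_force: [0.9, 0.6, -0.9]
finger_gap: 0.0429
grasp_force: 61.4
```

>>> servo_tool --increments '[{"delta_pos": [1,-0.4,0],"turn": [0,0,0]},{"delta_pos": [1,-0.4,0],"turn": [0,0,0]},{"delta_pos": [1,-0.4,0],"turn": [0,0,0]},{"delta_pos": [1,-0.4,0],"turn": [0,0,0]},{"delta_pos": [1,-0.4,0],"turn": [0,0,0]},{"delta_pos": [1,-0.4,0],"turn": [0,0,0]},{"delta_pos": [1,-0.4,0],"turn": [0,0,0]},{"delta_pos": [1,-0.4,0],"turn": [0,0,0]}]'

```text
clock: 5.38
position: [0.5187, 0.0311, 0.194]
eef_rot: [-2.785, -1.452, 0.002]
wrist_force: [1.2, -0.6, -0.4]
finger_gap: 0.0435
grasp_force: 61.4
```

>>> servo_tool --increments '[{"delta_pos": [1,-0.3,0],"turn": [0,0,0]},{"delta_pos": [1,-0.3,0],"turn": [0,0,0]},{"delta_pos": [1,-0.2,0],"turn": [0,0,0]},{"delta_pos": [0.8,0,0],"turn": [0,0,0]},{"delta_pos": [0,0,0],"turn": [0,0,0]},{"delta_pos": [0,0,0],"turn": [0,0,0]}]'

```text
clock: 5.88
position: [0.5569, 0.1196, 0.1937]
eef_rot: [-2.784, -1.454, 0.002]
wrist_force: [0.3, 0.2, -1.5]
finger_gap: 0.0431
grasp_force: 61.4
```

```bash
cat > p.py <<'E'
from h import *
o=monitor.get_obs(); p=o['position']; print(o['clock'],np.round(p,4),o['finger_gap'],o['grasp_force'])
r=R.from_rotvec(o['eef_rot']); print('tool z',np.round(r.apply([0,0,1]),3),'yaw',np.degrees(np.arctan2(*r.apply([1,0,0])[1::-1])))
for k,t in dict(L=(.5978,.186),M=(.5532,.1221),R=(.5085,.0582),coaster=(.5461,-.0948),jar=(.4005,-.259),standard=(.413,-.1255),solvent=(.5017,-.2862),stopper=(.4231,.0081)).items():
    print(k,np.round(r.inv().apply(np.append(t,p[2])-p)/.025,2)[:2])
E
python3 p.py
```

```text
5.8833 [0.5569 0.1196 0.1937] 0.04311121435223365 61.4081721031107
tool z [-0.001 -0.    -1.   ] yaw 55.15072745883707
L [ 3.12 -0.18]
M [-0.   -0.18]
R [-3.12 -0.19]
coaster [-7.28  4.54]
jar [-16.     3.52]
standard [-11.33   0.88]
solvent [-14.58   7.46]
stopper [-6.72 -1.85]
```

>>> servo_tool --increments '[{"delta_pos": [0,-0.18,1],"turn": [0,0,0]},{"delta_pos": [0,0,1],"turn": [0,0,0]},{"delta_pos": [0,0,1],"turn": [0,0,0]},{"delta_pos": [0,0,1],"turn": [0,0,0]},{"delta_pos": [0,0,1],"turn": [0,0,0]},{"delta_pos": [0,0,0.7],"turn": [0,0,0]},{"delta_pos": [0,0,0.4],"turn": [0,0,0]},{"delta_pos": [0,0,0],"turn": [0,0,0]}]'

```text
clock: 6.55
position: [0.5519, 0.1202, 0.04]
eef_rot: [-2.785, -1.45, 0.006]
wrist_force: [-0.5, -0.0, -0.3]
finger_gap: 0.0432
grasp_force: 61.4
```

>>> servo_tool --increments '[{"delta_pos": [0,0,0],"turn": [0,0,0]},{"delta_pos": [0,0,0],"turn": [0,0,0]}]'

```text
clock: 6.72
position: [0.5544, 0.121, 0.0428]
eef_rot: [2.786, 1.451, 0.002]
wrist_force: [-0.0, -0.2, -1.0]
finger_gap: 0.0433
grasp_force: 61.4
```

>>> servo_tool --increments '[{"delta_pos": [0,0,0.1],"turn": [0,0,0]},{"delta_pos": [0,0,0.06],"turn": [0,0,0]},{"delta_pos": [0,0,0],"turn": [0,0,0]},{"delta_pos": [0,0,0],"turn": [0,0,0]}]'

```text
clock: 7.05
position: [0.5543, 0.1212, 0.0382]
eef_rot: [2.786, 1.452, 0.001]
wrist_force: [0.4, 0.5, 1.7]
finger_gap: 0.0434
grasp_force: 61.7
```

>>> servo_tool --increments '[{"delta_pos": [0,0,0],"turn": [0,0,0]},{"delta_pos": [0,0,0],"turn": [0,0,0]},{"delta_pos": [0,0,0],"turn": [0,0,0]},{"delta_pos": [0,0,0],"turn": [0,0,0]},{"delta_pos": [0,0,0],"turn": [0,0,0]},{"delta_pos": [0,0,0],"turn": [0,0,0]}]' --fingers 1

```text
clock: 7.55
position: [0.554, 0.1211, 0.0378]
eef_rot: [-2.786, -1.452, 0.0]
wrist_force: [-0.2, -0.2, 0.6]
finger_gap: 0.0856
grasp_force: 0.0
```

>>> servo_tool --increments '[{"delta_pos": [0,0,-0.6],"turn": [0,0,0]},{"delta_pos": [0,0,-1],"turn": [0,0,0]},{"delta_pos": [0,0,-1],"turn": [0,0,0]},{"delta_pos": [0,0,-1],"turn": [0,0,0]},{"delta_pos": [0,0,-1],"turn": [0,0,0]},{"delta_pos": [-0.5,0,-1],"turn": [0,0,0]},{"delta_pos": [-1,0.1,-0.5],"turn": [0,0,0]},{"delta_pos": [-1,0.1,0],"turn": [0,0,0]}]'

```text
clock: 8.22
position: [0.5236, 0.067, 0.1932]
eef_rot: [2.783, 1.453, 0.007]
wrist_force: [1.1, 0.0, 1.5]
finger_gap: 0.0854
grasp_force: 0.0
```

>>> servo_tool --increments '[{"delta_pos": [-1,0.1,0],"turn": [0,0,0]},{"delta_pos": [-1,0.1,0],"turn": [0,0,0]},{"delta_pos": [-1,0.1,0],"turn": [0,0,0]},{"delta_pos": [-1,0.1,0],"turn": [0,0,0]},{"delta_pos": [-1,0.1,0],"turn": [0,0,0]},{"delta_pos": [-1,0.1,0],"turn": [0,0,0]},{"delta_pos": [-1,0.1,0],"turn": [0,0,0]},{"delta_pos": [-1,0.1,0],"turn": [0,0,0]}]'

```text
clock: 8.88
position: [0.4233, -0.1093, 0.1904]
eef_rot: [2.786, 1.452, 0.0]
wrist_force: [0.4, -0.1, -0.4]
finger_gap: 0.0854
grasp_force: 0.0
```

>>> servo_tool --increments '[{"delta_pos": [-0.8,0,0],"turn": [0,0,0]},{"delta_pos": [0,0,0],"turn": [0,0,0]},{"delta_pos": [0,0,0],"turn": [0,0,0]}]'

```text
clock: 9.13
position: [0.4122, -0.1254, 0.1904]
eef_rot: [2.788, 1.449, 0.0]
wrist_force: [0.9, 0.8, 0.5]
finger_gap: 0.0853
grasp_force: 0.0
```

```bash
python3 p.py
python3 - <<'E'
from h import *
im=capture("scene"); t=capture("top")
cv2.imwrite("pics/c3.png",np.hstack([cv2.resize(im[130:250,120:330],(490,280)),cv2.resize(t[150:270,120:250],(303,280))]))
E
```

```text
9.1333 [ 0.4122 -0.1254  0.1904] 0.08529547184701496 0.0
tool z [ 0.  0. -1.] yaw 54.92638398590495
L [14.46 -1.08]
M [11.34 -1.07]
R [ 8.22 -1.07]
coaster [4.08 3.68]
jar [-4.64  2.69]
standard [0.01 0.03]
solvent [-3.21  6.63]
stopper [ 4.62 -2.71]
```

View pics/c3.png

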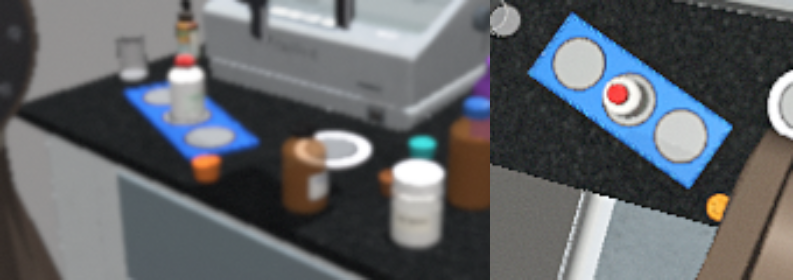

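The buffer bottle stands upright on the middle seat, and the gripper is above the black-capped bottle. Next is the grasp.

>>> servo_tool --increments '[{"delta_pos": [0,0,0.9],"turn": [0,0,0]},{"delta_pos": [0,0,1],"turn": [0,0,0]},{"delta_pos": [0,0,1],"turn": [0,0,0]},{"delta_pos": [0,0,1],"turn": [0,0,0]},{"delta_pos": [0,0,1],"turn": [0,0,0]},{"delta_pos": [0,0,0.8],"turn": [0,0,0]},{"delta_pos": [0,0,0.3],"turn": [0,0,0]},{"delta_pos": [0,0,0],"turn": [0,0,0]}]'

```text
clock: 9.9
position: [0.412, -0.1238, 0.0389]
eef_rot: [-2.783, -1.452, 0.003]
wrist_force: [-0.4, -0.3, 0.4]
finger_gap: 0.0851
grasp_force: 0.0
```

>>> servo_tool --increments '[{"delta_pos": [0,0,0],"turn": [0,0,0]},{"delta_pos": [0,0,0],"turn": [0,0,0]},{"delta_pos": [0,0,0],"turn": [0,0,0]},{"delta_pos": [0,0,0],"turn": [0,0,0]},{"delta_pos": [0,0,0],"turn": [0,0,0]},{"delta_pos": [0,0,0],"turn": [0,0,0]},{"delta_pos": [0,0,0],"turn": [0,0,0]},{"delta_pos": [0,0,0],"turn": [0,0,0]}]' --fingers -1

```text
clock: 10.57
position: [0.4134, -0.125, 0.0417]
eef_rot: [2.785, 1.451, 0.003]
wrist_force: [0.2, 2.2, 17.2]
finger_gap: 0.0476
grasp_force: 58.8
```

>>> servo_tool --increments '[{"delta_pos": [0,0,-0.4],"turn": [0,0,0]},{"delta_pos": [0,0,-1],"turn": [0,0,0]},{"delta_pos": [0,0,-1],"turn": [0,0,0]},{"delta_pos": [0,0,-1],"turn": [0,0,0]},{"delta_pos": [0,0,-1],"turn": [0,0,0]},{"delta_pos": [0,0,-0.6],"turn": [0,0,0]},{"delta_pos": [0,0,0],"turn": [0,0,0]}]'

```text
clock: 11.15
position: [0.4144, -0.1254, 0.1689]
eef_rot: [2.782, 1.45, 0.007]
wrist_force: [1.0, -0.1, -1.5]
finger_gap: 0.047
grasp_force: 63.1
```

>>> servo_tool --increments '[{"delta_pos": [0.7,-0.1,0],"turn": [0,0,0]},{"delta_pos": [1,-0.1,0],"turn": [0,0,0]},{"delta_pos": [1,-0.1,0],"turn": [0,0,0]},{"delta_pos": [1,-0.1,0],"turn": [0,0,0]},{"delta_pos": [1,-0.1,0],"turn": [0,0,0]},{"delta_pos": [1,-0.1,0],"turn": [0,0,0]},{"delta_pos": [1,-0.2,0],"turn": [0,0,0]},{"delta_pos": [1,-0.2,0],"turn": [0,0,0]}]'

```text
clock: 11.82
position: [0.5026, 0.0485, 0.165]
eef_rot: [2.786, 1.452, 0.0]
wrist_force: [0.5, -0.4, -0.7]
finger_gap: 0.0468
grasp_force: 63.1
```

>>> servo_tool --increments '[{"delta_pos": [0.5,0,0],"turn": [0,0,0]},{"delta_pos": [0,0,0],"turn": [0,0,0]},{"delta_pos": [0,0,0],"turn": [0,0,0]},{"delta_pos": [0,0,0],"turn": [0,0,0]}]'

```text
clock: 12.15
position: [0.5089, 0.0568, 0.165]
eef_rot: [-2.786, -1.452, 0.001]
wrist_force: [0.3, 0.6, -1.0]
finger_gap: 0.0469
grasp_force: 63.1
```

```bash
python3 p.py
```

```text
12.15 [0.5089 0.0568 0.165 ] 0.04693527559976584 63.0809632781893
tool z [-0.001 -0.    -1.   ] yaw 55.04599557664432
L [ 6.27 -0.04]
M [ 3.16 -0.04]
R [ 0.04 -0.04]
coaster [-4.12  4.7 ]
jar [-12.84   3.68]
standard [-8.17  1.04]
solvent [-11.41   7.63]
stopper [-3.56 -1.7 ]
```

>>> servo_tool --increments '[{"delta_pos": [0,0,0.8],"turn": [0,0,0]},{"delta_pos": [0,0,1],"turn": [0,0,0]},{"delta_pos": [0,0,1],"turn": [0,0,0]},{"delta_pos": [0,0,1],"turn": [0,0,0]},{"delta_pos": [0,0,0.6],"turn": [0,0,0]},{"delta_pos": [0,0,0.2],"turn": [0,0,0]},{"delta_pos": [0,0,0],"turn": [0,0,0]},{"delta_pos": [0,0,0],"turn": [0,0,0]}]'

```text
clock: 12.82
position: [0.5096, 0.057, 0.0508]
eef_rot: [2.787, 1.451, -0.0]
wrist_force: [0.3, 0.2, -1.5]
finger_gap: 0.0471
grasp_force: 63.1
```

>>> servo_tool --increments '[{"delta_pos": [0,0,0.1],"turn": [0,0,0]},{"delta_pos": [0,0,0.06],"turn": [0,0,0]},{"delta_pos": [0,0,0],"turn": [0,0,0]},{"delta_pos": [0,0,0],"turn": [0,0,0]}]'

```text
clock: 13.15
position: [0.51, 0.0576, 0.0469]
eef_rot: [2.786, 1.452, 0.002]
wrist_force: [0.3, -1.9, 2.1]
finger_gap: 0.0468
grasp_force: 63.5
```

>>> servo_tool --increments '[{"delta_pos": [0,0,0],"turn": [0,0,0]},{"delta_pos": [0,0,0],"turn": [0,0,0]},{"delta_pos": [0,0,0],"turn": [0,0,0]},{"delta_pos": [0,0,0],"turn": [0,0,0]},{"delta_pos": [0,0,0],"turn": [0,0,0]},{"delta_pos": [0,0,0],"turn": [0,0,0]}]' --fingers 1

```text
clock: 13.65
position: [0.5096, 0.0576, 0.0463]
eef_rot: [-2.786, -1.452, 0.0]
wrist_force: [0.0, 0.3, 0.1]
finger_gap: 0.0852
grasp_force: 0.0
```

>>> servo_tool --increments '[{"delta_pos": [0,0,-0.6],"turn": [0,0,0]},{"delta_pos": [0,0,-1],"turn": [0,0,0]},{"delta_pos": [0,0,-1],"turn": [0,0,0]},{"delta_pos": [0,0,-1],"turn": [0,0,0]},{"delta_pos": [0,0,-1],"turn": [0,0,0]},{"delta_pos": [0,0,-1],"turn": [0,0,0]},{"delta_pos": [-0.5,0.3,-0.4],"turn": [0,0,0]},{"delta_pos": [-0.9,0.7,0],"turn": [0,0,0]}]'

```text
clock: 14.32
position: [0.5111, 0.0159, 0.199]
eef_rot: [2.783, 1.454, 0.006]
wrist_force: [0.8, 0.3, -0.5]
finger_gap: 0.0855
grasp_force: 0.0
```

>>> servo_tool --increments '[{"delta_pos": [-1,0.7,0],"turn": [0,0,0]},{"delta_pos": [-1,0.7,0],"turn": [0,0,0]},{"delta_pos": [-1,0.7,0],"turn": [0,0,0]},{"delta_pos": [-1,0.7,0],"turn": [0,0,0]},{"delta_pos": [-1,0.7,0],"turn": [0,0,0]},{"delta_pos": [-1,0.7,0],"turn": [0,0,0]},{"delta_pos": [-1,0.7,0],"turn": [0,0,0]},{"delta_pos": [-1,0.7,0],"turn": [0,0,0]}]'

```text
clock: 14.98
position: [0.5098, -0.231, 0.1963]
eef_rot: [-2.786, -1.452, 0.0]
wrist_force: [0.9, -0.4, 0.2]
finger_gap: 0.0851
grasp_force: 0.0
```

>>> servo_tool --increments '[{"delta_pos": [-1,0.7,0],"turn": [0,0,0]},{"delta_pos": [-1,0.3,0],"turn": [0,0,0]},{"delta_pos": [0,0,0],"turn": [0,0,1]},{"delta_pos": [0,0,0],"turn": [0,0,1]},{"delta_pos": [0,0,0],"turn": [0,0,1]},{"delta_pos": [0,0,0],"turn": [0,0,1]},{"delta_pos": [0,0,0],"turn": [0,0,1]},{"delta_pos": [0,0,0],"turn": [0,0,0]}]'

```text
clock: 15.65
position: [0.5019, -0.2848, 0.1962]
eef_rot: [-3.06, -0.709, 0.0]
wrist_force: [-0.2, -0.2, -0.3]
finger_gap: 0.0854
grasp_force: 0.0
```

```bash
python3 p.py;  python3 - <<'E'
from h import *
im=capture("scene"); t=capture("top")
cv2.imwrite("pics/c4.png",np.hstack([cv2.resize(im[120:250,150:400],(538,280)),cv2.resize(t[150:270,120:230],(257,280))]))
E
```

```text
15.65 [ 0.5019 -0.2848  0.1962] 0.08541431041277481 0.0
tool z [-0.  0. -1.] yaw 26.097748789038302
L [ 11.73 -15.22]
M [  9.   -13.71]
R [  6.27 -12.21]
coaster [ 4.93 -6.05]
jar [-3.19 -2.71]
standard [-0.39 -7.29]
solvent [-0.03  0.05]
stopper [  2.32 -11.91]
```

View pics/c4.png

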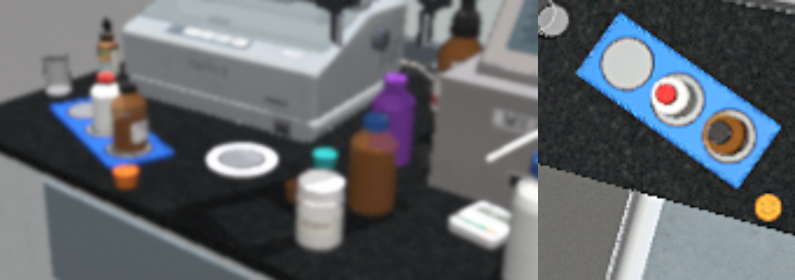

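The standard bottle is upright on the right seat, the buffer is fine on the middle one, and the gripper is over the blue-capped bottle.

>>> servo_tool --increments '[{"delta_pos": [0,0,0.7],"turn": [0,0,0]},{"delta_pos": [0,0,1],"turn": [0,0,0]},{"delta_pos": [0,0,1],"turn": [0,0,0]},{"delta_pos": [0,0,1],"turn": [0,0,0]},{"delta_pos": [0,0,0.8],"turn": [0,0,0]},{"delta_pos": [0,0,0.6],"turn": [0,0,0]},{"delta_pos": [0,0,0.3],"turn": [0,0,0]},{"delta_pos": [0,0,0],"turn": [0,0,0]}]'

```text
clock: 16.42
position: [0.5012, -0.2843, 0.0598]
eef_rot: [-3.056, -0.721, 0.003]
wrist_force: [-1.3, 0.0, -0.8]
finger_gap: 0.0856
grasp_force: 0.0
```

>>> servo_tool --increments '[{"delta_pos": [0,0,0],"turn": [0,0,0]},{"delta_pos": [0,0,0],"turn": [0,0,0]},{"delta_pos": [0,0,0],"turn": [0,0,0]},{"delta_pos": [0,0,0],"turn": [0,0,0]},{"delta_pos": [0,0,0],"turn": [0,0,0]},{"delta_pos": [0,0,0],"turn": [0,0,0]},{"delta_pos": [0,0,0],"turn": [0,0,0]},{"delta_pos": [0,0,0],"turn": [0,0,0]}]' --fingers -1

```text
clock: 17.08
position: [0.5029, -0.2855, 0.0629]
eef_rot: [3.057, 0.718, 0.003]
wrist_force: [-0.7, -0.5, 7.1]
finger_gap: 0.054
grasp_force: 61.4
```

>>> servo_tool --increments '[{"delta_pos": [0,0,-0.4],"turn": [0,0,0]},{"delta_pos": [0,0,-0.8],"turn": [0,0,0]},{"delta_pos": [0,0,-1],"turn": [0,0,0]},{"delta_pos": [0,0,-1],"turn": [0,0,0]},{"delta_pos": [0,0,-1],"turn": [0,0,0]},{"delta_pos": [0,0,-1],"turn": [0,0,0]},{"delta_pos": [0,0,-1],"turn": [0,0,0]},{"delta_pos": [0,0,-0.3],"turn": [0,0,0]}]'

```text
clock: 17.75
position: [0.5033, -0.2856, 0.2287]
eef_rot: [3.055, 0.717, 0.006]
wrist_force: [0.2, -0.6, -0.3]
finger_gap: 0.0542
grasp_force: 63.8
```

>>> servo_tool --increments '[{"delta_pos": [0,0,0],"turn": [0,0,-0.5]},{"delta_pos": [0,0,0],"turn": [0,0,-1]},{"delta_pos": [0,0,0],"turn": [0,0,-1]},{"delta_pos": [0,0,0],"turn": [0,0,-1]},{"delta_pos": [0,0,0],"turn": [0,0,-1]},{"delta_pos": [0,0,0],"turn": [0,0,-0.5]},{"delta_pos": [0.6,-0.3,0],"turn": [0,0,0]},{"delta_pos": [1,-0.4,0],"turn": [0,0,0]}]'

```text
clock: 18.42
position: [0.5101, -0.2431, 0.224]
eef_rot: [2.787, 1.45, -0.0]
wrist_force: [-0.6, 0.2, -2.1]
finger_gap: 0.0537
grasp_force: 63.8
```

>>> servo_tool --increments '[{"delta_pos": [1,-0.5,0],"turn": [0,0,0]},{"delta_pos": [1,-0.5,0],"turn": [0,0,0]},{"delta_pos": [1,-0.5,0],"turn": [0,0,0]},{"delta_pos": [1,-0.5,0],"turn": [0,0,0]},{"delta_pos": [1,-0.5,0],"turn": [0,0,0]},{"delta_pos": [1,-0.4,0],"turn": [0,0,0]},{"delta_pos": [1,-0.4,0],"turn": [0,0,0]},{"delta_pos": [1,-0.4,0],"turn": [0,0,0]}]'

```text
clock: 19.08
position: [0.5492, -0.0237, 0.2242]
eef_rot: [2.786, 1.452, 0.0]
wrist_force: [1.0, -0.7, -0.9]
finger_gap: 0.054
grasp_force: 63.8
```

>>> servo_tool --increments '[{"delta_pos": [1,-0.4,0],"turn": [0,0,0]},{"delta_pos": [1,-0.4,0],"turn": [0,0,0]},{"delta_pos": [1,-0.4,0],"turn": [0,0,0]},{"delta_pos": [1,-0.4,0],"turn": [0,0,0]},{"delta_pos": [1,-0.4,0],"turn": [0,0,0]},{"delta_pos": [1,-0.4,0],"turn": [0,0,0]},{"delta_pos": [1,-0.4,0],"turn": [0,0,0]},{"delta_pos": [1,-0.4,0],"turn": [0,0,0]}]'

```text
clock: 19.75
position: [0.5982, 0.186, 0.2241]
eef_rot: [-2.786, -1.452, 0.0]
wrist_force: [0.2, -0.2, -2.0]
finger_gap: 0.0538
grasp_force: 63.8
```

>>> servo_tool --increments '[{"delta_pos": [0,0,0],"turn": [0,0,0]},{"delta_pos": [0,0,0],"turn": [0,0,0]},{"delta_pos": [0,0,0],"turn": [0,0,0]}]'

```text
clock: 20.0
position: [0.5979, 0.1844, 0.2238]
eef_rot: [2.785, 1.453, -0.001]
wrist_force: [0.1, -0.8, -2.4]
finger_gap: 0.0542
grasp_force: 63.7
```

```bash
python3 p.py
```

```text
20.0 [0.5979 0.1844 0.2238] 0.054182097985543916 63.74005963560194
tool z [-0. -0. -1.] yaw 55.0888690949849
L [ 0.05 -0.04]
M [-3.07 -0.04]
R [-6.19 -0.04]
coaster [-10.34   4.69]
jar [-19.06   3.68]
standard [-14.4    1.03]
solvent [-17.64   7.62]
stopper [-9.78 -1.7 ]
```

>>> servo_tool --increments '[{"delta_pos": [0.05,0,0.8],"turn": [0,0,0]},{"delta_pos": [0,0,1],"turn": [0,0,0]},{"delta_pos": [0,0,1],"turn": [0,0,0]},{"delta_pos": [0,0,1],"turn": [0,0,0]},{"delta_pos": [0,0,1],"turn": [0,0,0]},{"delta_pos": [0,0,0.8],"turn": [0,0,0]},{"delta_pos": [0,0,0.4],"turn": [0,0,0]},{"delta_pos": [0,0,0],"turn": [0,0,0]}]'

```text
clock: 20.67
position: [0.5977, 0.1844, 0.0719]
eef_rot: [-2.786, -1.45, 0.006]
wrist_force: [-1.1, 0.3, -0.4]
finger_gap: 0.0542
grasp_force: 63.7
```

>>> servo_tool --increments '[{"delta_pos": [0,0,0],"turn": [0,0,0]},{"delta_pos": [0,0,0.1],"turn": [0,0,0]},{"delta_pos": [0,0,0.1],"turn": [0,0,0]},{"delta_pos": [0,0,0],"turn": [0,0,0]},{"delta_pos": [0,0,0],"turn": [0,0,0]}]'

```text
clock: 21.08
position: [0.5994, 0.1857, 0.0694]
eef_rot: [2.786, 1.452, 0.001]
wrist_force: [-0.4, 0.1, -1.2]
finger_gap: 0.054
grasp_force: 63.8
```

>>> servo_tool --increments '[{"delta_pos": [0,0,0.06],"turn": [0,0,0]},{"delta_pos": [0,0,0],"turn": [0,0,0]},{"delta_pos": [0,0,0],"turn": [0,0,0]}]'

```text
clock: 21.33
position: [0.5995, 0.1858, 0.0679]
eef_rot: [2.786, 1.452, 0.002]
wrist_force: [-0.6, -0.8, 4.8]
finger_gap: 0.0542
grasp_force: 64.3
```

>>> servo_tool --increments '[{"delta_pos": [0,0,0],"turn": [0,0,0]},{"delta_pos": [0,0,0],"turn": [0,0,0]},{"delta_pos": [0,0,0],"turn": [0,0,0]},{"delta_pos": [0,0,0],"turn": [0,0,0]},{"delta_pos": [0,0,0],"turn": [0,0,0]},{"delta_pos": [0,0,0],"turn": [0,0,0]}]' --fingers 1

```text
clock: 21.83
position: [0.599, 0.1857, 0.0672]
eef_rot: [-2.786, -1.452, 0.0]
wrist_force: [0.2, -0.2, 0.4]
finger_gap: 0.0852
grasp_force: 0.0
```

>>> servo_tool --increments '[{"delta_pos": [0,0,-0.6],"turn": [0,0,0]},{"delta_pos": [0,0,-1],"turn": [0,0,0]},{"delta_pos": [0,0,-1],"turn": [0,0,0]},{"delta_pos": [0,0,-1],"turn": [0,0,0]},{"delta_pos": [0,0,-1],"turn": [0,0,0]},{"delta_pos": [-0.5,0.1,-0.4],"turn": [0,0,0]},{"delta_pos": [-1,0.2,0],"turn": [0,0,0]},{"delta_pos": [-1,0.2,0],"turn": [0,0,0]}]'

```text
clock: 22.5
position: [0.5733, 0.1267, 0.1927]
eef_rot: [2.785, 1.453, 0.002]
wrist_force: [0.1, -1.4, -0.9]
finger_gap: 0.0853
grasp_force: 0.0
```

>>> servo_tool --increments '[{"delta_pos": [-1,0.2,0],"turn": [0,0,0]},{"delta_pos": [-1,0.2,0],"turn": [0,0,0]},{"delta_pos": [-1,0.2,0],"turn": [0,0,0]},{"delta_pos": [-1,0.2,0],"turn": [0,0,0]},{"delta_pos": [-1,0.2,0],"turn": [0,0,0]},{"delta_pos": [-1,0.2,0],"turn": [0,0,0]},{"delta_pos": [-1,0.2,0],"turn": [0,0,0]},{"delta_pos": [-1,0.2,0],"turn": [0,0,0]}]'

```text
clock: 23.17
position: [0.4904, -0.0609, 0.1919]
eef_rot: [-2.786, -1.452, 0.001]
wrist_force: [0.7, -0.7, -0.3]
finger_gap: 0.0853
grasp_force: 0.0
```

>>> servo_tool --increments '[{"delta_pos": [-1,0.2,0],"turn": [0,0,0]},{"delta_pos": [-1,0.2,0],"turn": [0,0,0]},{"delta_pos": [-1,0.2,0],"turn": [0,0,0]},{"delta_pos": [-1,0.2,0],"turn": [0,0,0]},{"delta_pos": [-1,0.2,0],"turn": [0,0,0]},{"delta_pos": [-1,0.2,0],"turn": [0,0,0]},{"delta_pos": [-1,0.2,0],"turn": [0,0,0]},{"delta_pos": [-1,0.2,0],"turn": [0,0,0]}]'

```text
clock: 23.83
position: [0.4085, -0.2474, 0.1919]
eef_rot: [-2.786, -1.452, 0.001]
wrist_force: [0.3, 0.2, 0.1]
finger_gap: 0.0855
grasp_force: 0.0
```

```bash
python3 p.py;  python3 - <<'E'
from h import *
im=capture("scene"); t=capture("top")
cv2.imwrite("pics/c5.png",np.hstack([cv2.resize(im[120:250,150:400],(538,280)),cv2.resize(t[150:270,120:230],(257,280))]))
E
```

```text
23.8333 [ 0.4085 -0.2474  0.1919] 0.08553159974206016 0.0
tool z [-0.001  0.    -1.   ] yaw 55.04587966840625
L [18.55 -3.73]
M [15.43 -3.72]
R [12.31 -3.73]
coaster [8.16 1.01]
jar [-0.56  0.  ]
standard [ 4.1  -2.65]
solvent [0.86 3.94]
stopper [ 8.71 -5.38]
```

View pics/c5.png

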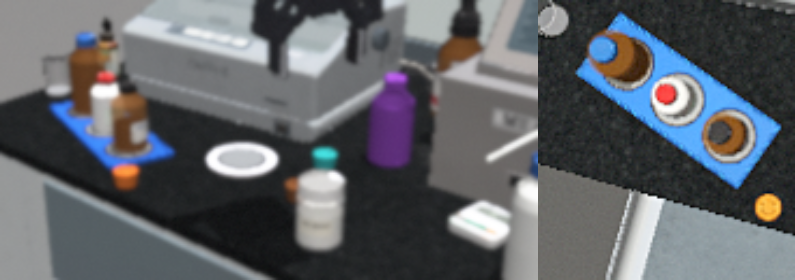

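All three bottles are upright on their seats. The gripper is near the jar, which I'll take next.

>>> servo_tool --increments '[{"delta_pos": [-0.6,0,0],"turn": [0,0,0]},{"delta_pos": [0,0,0.9],"turn": [0,0,0]},{"delta_pos": [0,0,1],"turn": [0,0,0]},{"delta_pos": [0,0,1],"turn": [0,0,0]},{"delta_pos": [0,0,1],"turn": [0,0,0]},{"delta_pos": [0,0,1],"turn": [0,0,0]},{"delta_pos": [0,0,1],"turn": [0,0,0]},{"delta_pos": [0,0,0.5],"turn": [0,0,0]}]'

```text
clock: 24.6
position: [0.4, -0.2575, 0.0298]
eef_rot: [-2.784, -1.451, 0.002]
wrist_force: [-1.3, 0.5, -0.7]
finger_gap: 0.0853
grasp_force: 0.0
```

>>> servo_tool --increments '[{"delta_pos": [0,0,0],"turn": [0,0,0]},{"delta_pos": [0,0,0],"turn": [0,0,0]}]'

```text
clock: 24.77
position: [0.4006, -0.2581, 0.0319]
eef_rot: [-2.784, -1.451, 0.001]
wrist_force: [0.8, 0.0, -0.2]
finger_gap: 0.0851
grasp_force: 0.0
```

>>> servo_tool --increments '[{"delta_pos": [0,0,0],"turn": [0,0,0]},{"delta_pos": [0,0,0],"turn": [0,0,0]},{"delta_pos": [0,0,0],"turn": [0,0,0]},{"delta_pos": [0,0,0],"turn": [0,0,0]},{"delta_pos": [0,0,0],"turn": [0,0,0]},{"delta_pos": [0,0,0],"turn": [0,0,0]},{"delta_pos": [0,0,0],"turn": [0,0,0]},{"delta_pos": [0,0,0],"turn": [0,0,0]}]' --fingers -1

```text
clock: 25.43
position: [0.4018, -0.259, 0.0335]
eef_rot: [2.785, 1.451, 0.001]
wrist_force: [-1.2, 2.7, 13.8]
finger_gap: 0.0509
grasp_force: 60.0
```

>>> servo_tool --increments '[{"delta_pos": [0,0,-0.4],"turn": [0,0,0]},{"delta_pos": [0,0,-0.8],"turn": [0,0,0]},{"delta_pos": [0,0,-1],"turn": [0,0,0]},{"delta_pos": [0,0,-1],"turn": [0,0,0]},{"delta_pos": [0,0,-0.8],"turn": [0,0,0]},{"delta_pos": [0,0,0],"turn": [0,0,0]},{"delta_pos": [0,0,0],"turn": [0,0,0]}]'

```text
clock: 26.02
position: [0.4021, -0.2592, 0.1341]
eef_rot: [2.783, 1.45, 0.002]
wrist_force: [0.1, 0.4, -1.7]
finger_gap: 0.0507
grasp_force: 62.6
```

```bash
python3 p.py
```

```text
26.0167 [ 0.4021 -0.2592  0.1341] 0.05073925738564019 62.59475827217102
tool z [ 0.003 -0.002 -1.   ] yaw 55.04834435052038
L [19.08 -3.79]
M [15.97 -3.78]
R [12.85 -3.79]
coaster [8.69 0.95]
jar [-0.03 -0.06]
standard [ 4.64 -2.71]
solvent [1.4  3.88]
stopper [ 9.25 -5.44]
```

>>> servo_tool --increments '[{"delta_pos": [0.7,0.05,0],"turn": [0,0,0]},{"delta_pos": [1,0.1,0],"turn": [0,0,0]},{"delta_pos": [1,0.1,0],"turn": [0,0,0]},{"delta_pos": [1,0.1,0],"turn": [0,0,0]},{"delta_pos": [1,0.1,0],"turn": [0,0,0]},{"delta_pos": [1,0.1,0],"turn": [0,0,0]},{"delta_pos": [1,0.2,0],"turn": [0,0,0]},{"delta_pos": [1,0.2,0],"turn": [0,0,0]}]'

```text
clock: 26.68
position: [0.5311, -0.1132, 0.1315]
eef_rot: [-2.785, -1.452, 0.002]
wrist_force: [0.2, -0.5, -0.9]
finger_gap: 0.0511
grasp_force: 62.6
```

>>> servo_tool --increments '[{"delta_pos": [1,0,0],"turn": [0,0,0]},{"delta_pos": [0,0,1],"turn": [0,0,0]},{"delta_pos": [0,0,1],"turn": [0,0,0]},{"delta_pos": [0,0,1],"turn": [0,0,0]},{"delta_pos": [0,0,0.5],"turn": [0,0,0]},{"delta_pos": [0,0,0],"turn": [0,0,0]},{"delta_pos": [0,0,0],"turn": [0,0,0]}]'

```text
clock: 27.27
position: [0.5445, -0.0938, 0.0439]
eef_rot: [-2.785, -1.451, 0.003]
wrist_force: [0.9, -0.5, -0.2]
finger_gap: 0.0509
grasp_force: 62.7
```

```bash
python3 p.py
```

```text
27.2667 [ 0.5445 -0.0938  0.0439] 0.050927324488113886 62.65289068222046
tool z [-0.002  0.001 -1.   ] yaw 55.05129790803442
L [10.4  -4.66]
M [ 7.28 -4.66]
R [ 4.16 -4.66]
coaster [0.01 0.08]
jar [-8.71 -0.94]
standard [-4.05 -3.59]
solvent [-7.29  3.01]
stopper [ 0.56 -6.32]
```

>>> servo_tool --increments '[{"delta_pos": [0,0,0.1],"turn": [0,0,0]},{"delta_pos": [0,0,0.1],"turn": [0,0,0]},{"delta_pos": [0,0,0.03],"turn": [0,0,0]},{"delta_pos": [0,0,0],"turn": [0,0,0]},{"delta_pos": [0,0,0],"turn": [0,0,0]}]'

```text
clock: 27.68
position: [0.5457, -0.0941, 0.0395]
eef_rot: [2.786, 1.452, 0.001]
wrist_force: [-0.6, -0.0, -0.5]
finger_gap: 0.0509
grasp_force: 62.7
```

>>> servo_tool --increments '[{"delta_pos": [0,0,0.06],"turn": [0,0,0]},{"delta_pos": [0,0,0],"turn": [0,0,0]},{"delta_pos": [0,0,0],"turn": [0,0,0]}]'

```text
clock: 27.93
position: [0.5458, -0.0941, 0.0385]
eef_rot: [2.785, 1.452, 0.001]
wrist_force: [-4.2, 0.4, 17.9]
finger_gap: 0.0508
grasp_force: 64.1
```

>>> servo_tool --increments '[{"delta_pos": [0,0,0],"turn": [0,0,0]},{"delta_pos": [0,0,0],"turn": [0,0,0]},{"delta_pos": [0,0,0],"turn": [0,0,0]},{"delta_pos": [0,0,0],"turn": [0,0,0]},{"delta_pos": [0,0,0],"turn": [0,0,0]},{"delta_pos": [0,0,0],"turn": [0,0,0]}]' --fingers 1

```text
clock: 28.43
position: [0.5454, -0.094, 0.0375]
eef_rot: [-2.786, -1.452, 0.0]
wrist_force: [0.2, -0.2, 0.6]
finger_gap: 0.0854
grasp_force: 0.0
```

>>> servo_tool --increments '[{"delta_pos": [0,0,-0.6],"turn": [0,0,0]},{"delta_pos": [0,0,-1],"turn": [0,0,0]},{"delta_pos": [0,0,-1],"turn": [0,0,0]},{"delta_pos": [0,0,-1],"turn": [0,0,0]},{"delta_pos": [0,0,-1],"turn": [0,0,0]},{"delta_pos": [0,0,-1],"turn": [0,0,0]},{"delta_pos": [0,-0.7,0],"turn": [0,0,0]},{"delta_pos": [0,-1,0],"turn": [0,0,0]}]'

```text
clock: 29.1
position: [0.5126, -0.0704, 0.1792]
eef_rot: [2.784, 1.449, 0.006]
wrist_force: [-1.1, 0.3, -0.7]
finger_gap: 0.0855
grasp_force: 0.0
```

>>> servo_tool --increments '[{"delta_pos": [0.1,-1,0],"turn": [0,0,0]},{"delta_pos": [0.1,-1,0],"turn": [0,0,0]},{"delta_pos": [0.1,-1,0],"turn": [0,0,0]},{"delta_pos": [0.2,-1,0],"turn": [0,0,0]},{"delta_pos": [0,-0.6,0],"turn": [0,0,0]},{"delta_pos": [0,0,0],"turn": [0,0,0]},{"delta_pos": [0,0,0],"turn": [0,0,0]}]'

```text
clock: 29.68
position: [0.4236, 0.0066, 0.1778]
eef_rot: [2.785, 1.453, 0.001]
wrist_force: [1.0, 0.1, -0.4]
finger_gap: 0.0853
grasp_force: 0.0
```

```bash
python3 p.py;  python3 - <<'E'
from h import *
im=capture("scene"); t=capture("top")
cv2.imwrite("pics/c6.png",np.hstack([cv2.resize(im[120:250,150:400],(538,280)),cv2.resize(t[150:270,200:310],(257,280))]))
E
```

```text
29.6833 [0.4236 0.0066 0.1778] 0.08529791662626918 0.0
tool z [ 0.001 -0.    -1.   ] yaw 55.121508101801844
L [9.87 1.61]
M [6.76 1.61]
R [3.64 1.61]
coaster [-0.52  6.34]
jar [-9.24  5.32]
standard [-4.58  2.68]
solvent [-7.82  9.26]
stopper [ 0.04 -0.05]
```

View pics/c6.png

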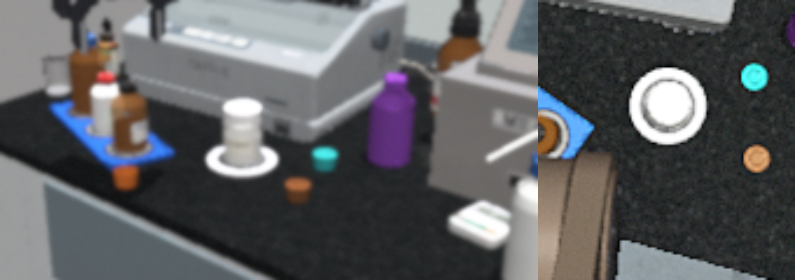

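The jar sits centred on the coaster, and the gripper is over the orange stopper near scene crop (126,177).

>>> servo_tool --increments '[{"delta_pos": [0,0,0.9],"turn": [0,0,0]},{"delta_pos": [0,0,1],"turn": [0,0,0]},{"delta_pos": [0,0,1],"turn": [0,0,0]},{"delta_pos": [0,0,1],"turn": [0,0,0]},{"delta_pos": [0,0,1],"turn": [0,0,0]},{"delta_pos": [0,0,0.9],"turn": [0,0,0]},{"delta_pos": [0,0,0.5],"turn": [0,0,0]},{"delta_pos": [0,0,0],"turn": [0,0,0]}]'

```text
clock: 30.45
position: [0.4231, 0.0059, 0.0176]
eef_rot: [-2.785, -1.45, 0.004]
wrist_force: [-1.4, -0.9, 0.3]
finger_gap: 0.0855
grasp_force: 0.0
```

>>> servo_tool --increments '[{"delta_pos": [0,0,0.1],"turn": [0,0,0]},{"delta_pos": [0,0,0.1],"turn": [0,0,0]},{"delta_pos": [0,0,0],"turn": [0,0,0]},{"delta_pos": [0,0,0],"turn": [0,0,0]}]'

```text
clock: 30.78
position: [0.4241, 0.0063, 0.0157]
eef_rot: [2.785, 1.451, 0.002]
wrist_force: [0.1, 0.6, -1.0]
finger_gap: 0.0853
grasp_force: 0.0
```

>>> servo_tool --increments '[{"delta_pos": [0,0,0.15],"turn": [0,0,0]},{"delta_pos": [0,0,0],"turn": [0,0,0]},{"delta_pos": [0,0,0],"turn": [0,0,0]}]'

```text
clock: 31.03
position: [0.4236, 0.0064, 0.0114]
eef_rot: [2.786, 1.452, 0.0]
wrist_force: [-0.2, 0.8, 0.5]
finger_gap: 0.0854
grasp_force: 0.0
```

>>> servo_tool --increments '[{"delta_pos": [0,0,0],"turn": [0,0,0]},{"delta_pos": [0,0,0],"turn": [0,0,0]},{"delta_pos": [0,0,0],"turn": [0,0,0]},{"delta_pos": [0,0,0],"turn": [0,0,0]},{"delta_pos": [0,0,0],"turn": [0,0,0]},{"delta_pos": [0,0,0],"turn": [0,0,0]},{"delta_pos": [0,0,0],"turn": [0,0,0]},{"delta_pos": [0,0,0],"turn": [0,0,0]}]' --fingers -1

```text
clock: 31.7
position: [0.4235, 0.0064, 0.0116]
eef_rot: [2.786, 1.452, 0.0]
wrist_force: [-1.8, -0.8, 13.4]
finger_gap: 0.0272
grasp_force: 58.1
```

>>> servo_tool --increments '[{"delta_pos": [0,0,-0.4],"turn": [0,0,0]},{"delta_pos": [0,0,-0.8],"turn": [0,0,0]},{"delta_pos": [0,0,-1],"turn": [0,0,0]},{"delta_pos": [0,0,-1],"turn": [0,0,0]},{"delta_pos": [0,0,-1],"turn": [0,0,0]},{"delta_pos": [0,0,-0.8],"turn": [0,0,0]},{"delta_pos": [0,0,0],"turn": [0,0,0]},{"delta_pos": [0,0,0],"turn": [0,0,0]}]'

```text
clock: 32.37
position: [0.4242, 0.0064, 0.1371]
eef_rot: [2.785, 1.451, 0.003]
wrist_force: [0.0, -0.1, -0.2]
finger_gap: 0.0274
grasp_force: 59.4
```

```bash
python3 p.py;  python3 - <<'E'
from h import *
im=capture("scene"); 
b=blobs(capture("top"),lambda h,s,v:(s<60)&(v>225),(255,195),14); print(b,onplane("top",b[0][0][0],.081))
p=monitor.get_obs()['position']; u=proj("scene",p).astype(int); cv2.imwrite("pics/c7.png",cv2.resize(im[u[1]-45:u[1]+45,u[0]-60:u[0]+60],(640,480),interpolation=cv2.INTER_CUBIC))
E
```

```text
32.3667 [0.4242 0.0064 0.1371] 0.02736665304218722 59.373050978028914
tool z [ 0.003 -0.    -1.   ] yaw 55.04945676812173
L [9.87 1.58]
M [6.75 1.58]
R [3.63 1.58]
coaster [-0.52  6.32]
jar [-9.24  5.3 ]
standard [-4.58  2.66]
solvent [-7.82  9.25]
stopper [ 0.03 -0.08]
[(((255.0, 195.0), (27.070219039916992, 27.070219039916992), 0.0), 574.0)] [ 0.54019535 -0.09530207]
```

View pics/c7.png

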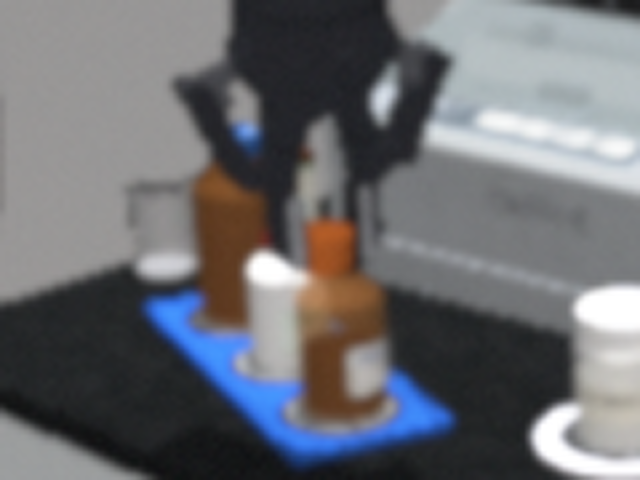

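The stopper is held upright at crop (330,247). Before carrying it over, I'll measure the jar lid centre more precisely.

Run:
```python
from h import *
g=np.mean([cv2.cvtColor(capture("top"),cv2.COLOR_BGR2GRAY) for _ in range(3)],0)
print(np.round(g[174:217,255]).astype(int)); print(np.round(g[193,234:278]).astype(int))
print('expected lid centre if at coaster',proj("top",[.5461,-.0948,.081]), proj("scene",[.5461,-.0948,.081]))
s=capture("scene"); m=proj("scene",[.5461,-.0948,.06]).astype(int)
gs=cv2.cvtColor(s,cv2.COLOR_BGR2GRAY); print(m,gs[m[1],m[0]-22:m[0]+23]); print(gs[m[1]-25:m[1]+15,m[0]])
```

```text
[ 47  42  36  31   6 255 255 255 255 214 133 244 255 255 255 255 255 255
 255 255 255 255 255 255 255 255 255 255 255 219 124 113 120 244 255 255
 255 226  28  43  47  52  54]
[ 40  45  51  38   6 208 255 255 255 236 167 192 210 245 255 255 255 255
 255 255 255 255 255 255 255 255 255 255 255 255 255 227 148 228 255 255
 255 234  63  43  53  51  54  47]
expected lid centre if at coaster [254.81832501 192.77423037] [262.13245645 168.11121809]
[262 175] [ 42  40  39  37  34  36  38  37  40  41  47  51  69 105 141 162 172 177
 183 187 190 195 197 198 200 201 198 193 186 181 168 143 121 117 116 115
 112 104  98 100 103 108 114 119 121]
[124 123 124 125 123 123 124 122 123 122 122 123 123 123 132 186 245 254
 255 255 255 255 254 245 214 197 196 207 225 224 210 198 196 198 197 189
 174 166 176 188]
```

>>> servo_tool --increments '[{"delta_pos": [0,0.6,0],"turn": [0,0,0]},{"delta_pos": [-0.1,1,0],"turn": [0,0,0]},{"delta_pos": [-0.1,1,0],"turn": [0,0,0]},{"delta_pos": [-0.1,1,0],"turn": [0,0,0]},{"delta_pos": [-0.1,1,0],"turn": [0,0,0]},{"delta_pos": [-0.1,1,0],"turn": [0,0,0]},{"delta_pos": [-0.1,0.7,0],"turn": [0,0,0]},{"delta_pos": [0,0,0],"turn": [0,0,0]}]'

```text
clock: 33.33
position: [0.5465, -0.0983, 0.1356]
eef_rot: [2.786, 1.45, 0.001]
wrist_force: [-0.7, -0.7, 0.1]
finger_gap: 0.0275
grasp_force: 59.4
```

>>> servo_tool --increments '[{"delta_pos": [0,0,0.5],"turn": [0,0,0]},{"delta_pos": [0,0,0.7],"turn": [0,0,0]},{"delta_pos": [0,0,0.3],"turn": [0,0,0]},{"delta_pos": [0,0,0],"turn": [0,0,0]},{"delta_pos": [0,0,0],"turn": [0,0,0]}]'

```text
clock: 33.75
position: [0.5433, -0.0958, 0.0984]
eef_rot: [-2.785, -1.452, 0.002]
wrist_force: [-0.8, -0.6, 0.9]
finger_gap: 0.0276
grasp_force: 59.4
```

```bash
python3 p.py;  python3 - <<'E'
from h import *
im=capture("scene"); 
cv2.imwrite("pics/c8.png",cv2.resize(im[120:210,205:325],(640,480),interpolation=cv2.INTER_CUBIC))
E
```

```text
33.75 [ 0.5433 -0.0958  0.0984] 0.027619011276975206 59.36080655450496
tool z [-0.002  0.    -1.   ] yaw 55.061036368368356
L [10.49 -4.67]
M [ 7.37 -4.67]
R [ 4.25 -4.67]
coaster [0.1  0.07]
jar [-8.62 -0.94]
standard [-3.96 -3.59]
solvent [-7.2  3. ]
stopper [ 0.65 -6.32]
```

View pics/c8.png

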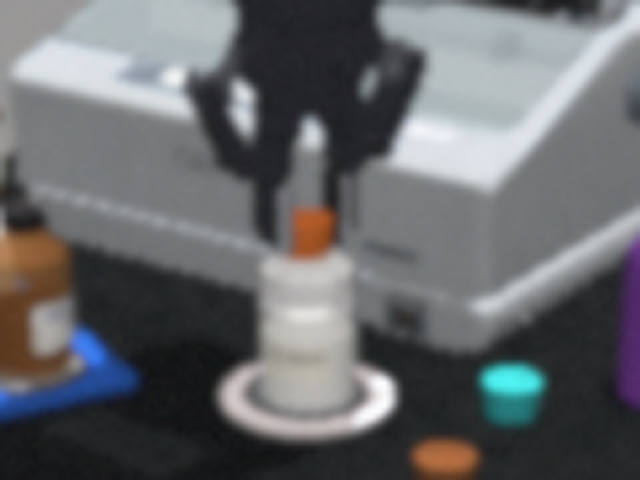

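The stopper (column 314) hangs just above the lid (centre 307), about 3 mm off centre. I'll lower it gently.

>>> servo_tool --increments '[{"delta_pos": [0,0,0.1],"turn": [0,0,0]},{"delta_pos": [0,0,0.06],"turn": [0,0,0]},{"delta_pos": [0,0,0.03],"turn": [0,0,0]},{"delta_pos": [0,0,0],"turn": [0,0,0]},{"delta_pos": [0,0,0],"turn": [0,0,0]}]'

```text
clock: 34.22
position: [0.5441, -0.0961, 0.0942]
eef_rot: [2.786, 1.452, 0.0]
wrist_force: [0.2, 0.0, -0.9]
finger_gap: 0.0272
grasp_force: 59.4
```

>>> servo_tool --increments '[{"delta_pos": [0,0,0.03],"turn": [0,0,0]},{"delta_pos": [0,0,0.03],"turn": [0,0,0]},{"delta_pos": [0,0,0],"turn": [0,0,0]},{"delta_pos": [0,0,0],"turn": [0,0,0]}]'

```text
clock: 34.55
position: [0.5441, -0.0961, 0.0927]
eef_rot: [2.786, 1.452, 0.0]
wrist_force: [-0.5, 0.5, 5.1]
finger_gap: 0.0273
grasp_force: 59.8
```

>>> servo_tool --increments '[{"delta_pos": [0,0,0],"turn": [0,0,0]},{"delta_pos": [0,0,0],"turn": [0,0,0]},{"delta_pos": [0,0,0],"turn": [0,0,0]},{"delta_pos": [0,0,0],"turn": [0,0,0]},{"delta_pos": [0,0,0],"turn": [0,0,0]},{"delta_pos": [0,0,0],"turn": [0,0,0]},{"delta_pos": [0,0,0],"turn": [0,0,0]}]' --fingers 1

```text
clock: 35.13
position: [0.544, -0.0961, 0.0925]
eef_rot: [-2.786, -1.452, 0.0]
wrist_force: [-0.4, -0.4, -0.1]
finger_gap: 0.0853
grasp_force: 0.0
```

>>> servo_tool --increments '[{"delta_pos": [0,0,-0.4],"turn": [0,0,0]},{"delta_pos": [0,0,-0.8],"turn": [0,0,0]},{"delta_pos": [0,0,-1],"turn": [0,0,0]},{"delta_pos": [0,0,-1],"turn": [0,0,0]},{"delta_pos": [0,0,-1],"turn": [0,0,0]},{"delta_pos": [-1,0,-1],"turn": [0,0,0]},{"delta_pos": [-1,0,0],"turn": [0,0,0]},{"delta_pos": [-1,0,0],"turn": [0,0,0]}]'

```text
clock: 35.8
position: [0.5014, -0.1583, 0.225]
eef_rot: [2.783, 1.452, 0.004]
wrist_force: [0.5, -0.5, 0.2]
finger_gap: 0.0851
grasp_force: 0.0
```

>>> servo_tool --increments '[{"delta_pos": [-1,0,0],"turn": [0,0,0]},{"delta_pos": [-1,0,0],"turn": [0,0,0]},{"delta_pos": [-1,0,0],"turn": [0,0,0]},{"delta_pos": [-1,0,0],"turn": [0,0,0]},{"delta_pos": [-1,0,0],"turn": [0,0,0]},{"delta_pos": [-1,0,0],"turn": [0,0,0]},{"delta_pos": [0,0,0],"turn": [0,0,0]},{"delta_pos": [0,0,0],"turn": [0,0,0]}]'

```text
clock: 36.47
position: [0.4145, -0.2814, 0.2233]
eef_rot: [2.787, 1.448, 0.0]
wrist_force: [0.7, 0.0, 0.1]
finger_gap: 0.0853
grasp_force: 0.0
```

Run:
```python
from h import *
im=capture("scene"); t=capture("top")
cv2.imwrite("pics/c9.png",np.vstack([cv2.resize(im[110:210,150:350],(640,320),interpolation=cv2.INTER_CUBIC),cv2.resize(t[150:237,110:310],(640,278),interpolation=cv2.INTER_CUBIC)]))
for n,p,f,z,r in [('blue',[.5978,.186,.123],lambda h,s,v:(h>95)&(h<125)&(s>110),.123,7),('red',[.5532,.1221,.087],lambda h,s,v:((h<8)|(h>172))&(s>130),.087,12),('black',[.5085,.0582,.101],lambda h,s,v:(v<80)&(s<140),.101,7),('stopper',[.544,-.096,.101],lambda h,s,v:(h<25)&(s>120)&(v>100),.101,14)]:
    for e,a in blobs(t,f,proj("top",p),r,8): print(n,int(a),np.round(e[0],1),np.round(onplane("top",e[0],z),4),p[:2])
```

```text
blue 75 [146.9 170.9] [0.5984 0.1824] [0.5978, 0.186]
red 44 [174.4 189.9] [0.5526 0.1179] [0.5532, 0.1221]
black 25 [197.3 206.3] [0.5089 0.0542] [0.5085, 0.0582]
stopper 74 [255.  192.7] [ 0.5446 -0.0955] [0.544, -0.096]
```

View pics/c9.png

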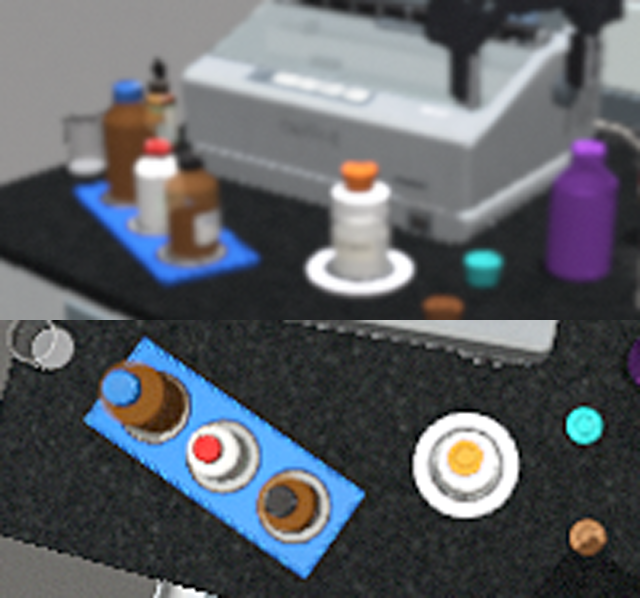

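All five items are upright and within about 4 mm of their targets: bottles in order on the tray, and the jar on the coaster with the stopper on its lid. The gripper is clear, so I'm handing the job in.

```bash
python3 -c "
from rig import workorder; print(workorder.sign_off())"
```

```text
the job is handed in; nothing more can be done
None
```

The job is handed in: the three bottles are on their tray seats in the right order, and the jar is on the coaster with the orange stopper on its lid. My last measurements put the bottles and stopper within about 4 mm of target and the jar about 3 mm off by an earlier estimate, all looking upright; the sign-off returned no verdict.

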